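# Pull-test a new dryer door catch and scrap the worn ones

### The job

Finish the dryer door-catch repair: put every worn cream catch into the grey scrap tub, and pull-test the new catch on the rig, leaving the white key, the spare black catch, screwdriver, mug and detergent bottle alone. For the test, press the blue, orange and green keys in that order, one at a time; then pull the spring scale out until the yellow band is at the mouth of its tube, hold for over a second and let it go fully home. Then pull it to the red band, never past it, hold for over two seconds and let it go fully home, and press the red key to stop the test.

Things in the scene. Friction and masses are not known exactly. Their poses are not given: they have to be found in the camera images.
- rig: Fixed rig: aluminium plate, steel bracket (115 mm tall) at the far end holding a black catch, and from it a white tubular spring scale lying level in two grey guides, 32 mm thick, axis 70 mm up. Origin on the bench under the handle's crossbar at home; +x runs from handle to bracket (tube mouth, a black collar, at 62, plate from 65 to 325 mm). Nothing is under the handle or on its pulling side.
- scale (a joint): How far the rod is out, m: 0 home, grows as the handle is pulled along the rig's -x, stop at 0.085. Spring: 2 N plus 200 N/m (8 N at 30 mm, 14 N at 60 mm); goes home by itself when let go. White rod with dark ticks 6 mm apart, a yellow and then a red band, dark grey beyond. Yellow is at the tube's mouth from 0.024 to 0.036, red from 0.054 to 0.066.
- handle (a point): Middle of the crossbar of the scale's level D-handle: black bar 12 mm thick, 72 mm long along the rig's y, 70 mm above the bench; moves with the rod. Steel legs run back from its ends to a back bar 52 mm behind it, leaving an opening of 41 (x) by 45 mm (y) for a finger, free above and below. Axes as the rig's.
- panel: Dryer control module lying face up, fixed: white fascia 130 (x) x 264 (y) mm, top 42 mm above the bench; display and coin slot on the far half, five round keys 46 mm apart on the near half. Origin on the bench under its middle; keys at x = -28 mm, y from blue +92, white +46, orange 0, green -46 to red -92 mm.
- key_blue (a joint): travel of the blue key, m: 0 up, 0.006 fully down; counts as pressed beyond 0.004; needs 1.5 N to start and 5 N fully down, springs back up.
- key_blue_top (a point): centre of the top face of the blue key: round, 24 mm across, 56 mm above the bench when up and 10 mm proud of its black bezel (40 mm across); pressed straight down.
- key_white (a joint): travel of the white key, m: 0 up, 0.006 fully down; counts as pressed beyond 0.004; needs 1.5 N to start and 5 N fully down, springs back up.
- key_white_top (a point): centre of the top face of the white key: round, 24 mm across, 56 mm above the bench when up and 10 mm proud of its black bezel (40 mm across); pressed straight down.
- key_orange (a joint): travel of the orange key, m: 0 up, 0.006 fully down; counts as pressed beyond 0.004; needs 1.5 N to start and 5 N fully down, springs back up.
- key_orange_top (a point): centre of the top face of the orange key: round, 24 mm across, 56 mm above the bench when up and 10 mm proud of its black bezel (40 mm across); pressed straight down.
- key_green (a joint): travel of the green key, m: 0 up, 0.006 fully down; counts as pressed beyond 0.004; needs 1.5 N to start and 5 N fully down, springs back up.
- key_green_top (a point): centre of the top face of the green key: round, 24 mm across, 56 mm above the bench when up and 10 mm proud of its black bezel (40 mm across); pressed straight down.
- key_red (a joint): travel of the red key, m: 0 up, 0.006 fully down; counts as pressed beyond 0.004; needs 1.5 N to start and 5 N fully down, springs back up.
- key_red_top (a point): centre of the top face of the red key: round, 24 mm across, 56 mm above the bench when up and 10 mm proud of its black bezel (40 mm across); pressed straight down.
- tub: loose grey open scrap tub, 150 (x) x 220 (y) x 60 (z) mm outside, walls and floor 5 mm, 0.45 kg. Origin at the middle of its underside; z up.
- catch1: worn door catch, loose, may be absent: cream block 46 (x) x 26 (y) x 22 (z) mm with a 12 mm wide steel tongue sticking out 11 mm at its +x end and two screw heads on top, about 50 g. Origin at the middle of the block, 11 mm above the bench as it lies; z up at the start.
- catch2: worn door catch, loose, may be absent: cream block 46 (x) x 26 (y) x 22 (z) mm with a 12 mm wide steel tongue sticking out 11 mm at its +x end and two screw heads on top, about 50 g. Origin at the middle of the block, 11 mm above the bench as it lies; z up at the start.
- catch3: worn door catch, loose, may be absent: cream block 46 (x) x 26 (y) x 22 (z) mm with a 12 mm wide steel tongue sticking out 11 mm at its +x end and two screw heads on top, about 50 g. Origin at the middle of the block, 11 mm above the bench as it lies; z up at the start.
- catch4: worn door catch, loose, may be absent: cream block 46 (x) x 26 (y) x 22 (z) mm with a 12 mm wide steel tongue sticking out 11 mm at its +x end and two screw heads on top, about 50 g. Origin at the middle of the block, 11 mm above the bench as it lies; z up at the start.
- catch5: worn door catch, loose, may be absent: cream block 46 (x) x 26 (y) x 22 (z) mm with a 12 mm wide steel tongue sticking out 11 mm at its +x end and two screw heads on top, about 50 g. Origin at the middle of the block, 11 mm above the bench as it lies; z up at the start.
- new_catch: spare new door catch, same shape as the worn ones but black; bystander, leave alone. Origin at the middle of its block.
- screwdriver: screwdriver with a yellow handle, 200 mm long, lying on the bench; bystander. Origin near its middle, on the bench.
- mug: blue mug, 76 mm across, 90 mm tall, upright; bystander. Origin at the middle of its underside.
- detergent: blue detergent bottle, 72 mm across, 210 mm tall, upright; bystander. Origin at the middle of its underside.
There are look-alikes about, which are no part of the job. Leave any pink look-alike of the catch5 alone.

How it is judged:
On the way, in this order (a step that is already met when the one before it is completed fails the run):
1. the blue key is pressed, alone (value of joint key_blue above 0.004 m and value of joint each of key_white, key_orange, key_green, key_red below 0.0015 m), for 0.05 s.
2. the orange key is pressed, alone (value of joint key_orange above 0.004 m and value of joint each of key_blue, key_white, key_green, key_red below 0.0015 m), for 0.05 s.
3. the green key is pressed, alone (value of joint key_green above 0.004 m and value of joint each of key_blue, key_white, key_orange, key_red below 0.0015 m), for 0.05 s.
4. the scale is held with the yellow band at the mouth of the tube for 1 s (value of joint scale between 0.023 and 0.038 m), for 1 s.
5. the scale is fully home again (value of joint scale below 0.004 m), for 0.2 s.
6. the scale is held with the red band at the mouth of the tube for 2 s (value of joint scale between 0.053 and 0.068 m), for 2 s.
7. the red key is pressed, alone, with the scale home again (value of joint key_red above 0.004 m and value of joint each of key_blue, key_white, key_orange, key_green below 0.0015 m and value of joint scale below 0.004 m), for 0.05 s.
At the end, for the whole second after the job is handed in: Worn catches at rest in the tub (middle within its walls, under 55 mm above its underside), tub upright (0.15 rad), scale home (4 mm), keys up, and new catch, screwdriver, mug and bottle within 30 mm of their start (x of catch1 in the frame of tub between -0.07 and 0.07 m and y of catch1 in the frame of tub between -0.105 and 0.105 m and z of catch1 in the frame of tub between 0 and 0.055 m and linear speed of each of catch1, catch2, catch3, catch4, catch5 below 0.03 m/s and x of catch2 in the frame of tub between -0.07 and 0.07 m and y of catch2 in the frame of tub between -0.105 and 0.105 m and z of catch2 in the frame of tub between 0 and 0.055 m and x of catch3 in the frame of tub between -0.07 and 0.07 m and y of catch3 in the frame of tub between -0.105 and 0.105 m and z of catch3 in the frame of tub between 0 and 0.055 m and x of catch4 in the frame of tub between -0.07 and 0.07 m and y of catch4 in the frame of tub between -0.105 and 0.105 m and z of catch4 in the frame of tub between 0 and 0.055 m and x of catch5 in the frame of tub between -0.07 and 0.07 m and y of catch5 in the frame of tub between -0.105 and 0.105 m and z of catch5 in the frame of tub between 0 and 0.055 m and angle between tub's own z axis and vertical below 0.15 rad and value of joint scale below 0.004 m and value of joint each of key_blue, key_white, key_orange, key_green, key_red below 0.0015 m and distance of each of new_catch, screwdriver, mug, detergent from where it was at the start of the episode below 0.03 m); the robot touches nothing.
It fails at once if the white key is pressed (more than 3 mm) (value of joint key_white above 0.003 m).
It fails at once if the scale is pulled past the red band (more than 74 mm) (value of joint scale above 0.074 m).
It fails at once if the new catch, screwdriver, mug or detergent bottle is moved more than 30 mm (distance of any of new_catch, screwdriver, mug, detergent from where it was at the start of the episode above 0.03 m).
Of catch1, catch2, catch3, catch4, catch5 only 3 to 5 are there at a start; the rules pass over those that are not, and their reading is None.
At some moment in a run one of catch1, catch2, catch3, catch4, catch5, tub may be knocked a few centimetres aside while the robot is not near it.
Once in a run the grip may slacken for a moment while it holds something.
It also fails if it takes over 210 s, if anything falls off the work surface, if the arm or the gripper's body presses on something with over 40 N, if the wrist force passes 120 N, or if a joint passes its speed limit or range.

### The arm

A 6-joint arm with a two-finger parallel gripper is mounted at the origin on the work surface. World frame = base frame: x ahead of the robot, y to its left, z up, the work surface at z = 0. Lengths are in m, angles in rad, forces in N, time in s.
With the tool pointing down it reaches from about 0.325 to 0.9 m from the base axis. Payload 6.1 kg.
Tool frame: the origin (TCP) lies midway between the tips of the shut fingers; the grasp point (between the pads) lies 19 mm behind it; z points along the fingers, y is the line along which they close (so a half turn about z gives the same grasp; the last joint's range is limited). The gripper opens to 85 mm and grips with 20 to 120 N. Pads are 22 mm wide; open, the fingers measure 114 mm over their backs; the gripper's body (76 mm by 85 mm) begins 54 mm behind the grasp point. The pads swing forward as they close: fully open they stand 13 mm farther back than shut.
Start: joints at [-1.383, 0.22, 1.526, -0, 1.395, -0.126], TCP at [0.193, -0.594, 0.231] pointing down, gripper open.
Joint ranges: [-2.98, 2.98], [-0.91, 2.08], [0.09, 2.57], [-1.24, 4.39], [0.2, 2.65], [-2.68, 2.68]. Speed limits (rad/s): [2.57, 2.57, 3.01, 3.14, 3.14, 3.14].

### API

Orientations are given as [roll, pitch, yaw] about the fixed x, y, z axes, in that order (R = Rz(yaw) Ry(pitch) Rx(roll)).
In Python, from plant import movep, move_l, set_joints, gripper_to, hold, inverse_kinematics, observe, get_image, get_calibration, Unreachable, job_done gives the robot as it stands. Calls block until the motion is done:
- movep(position, orientation): joint-space move of the TCP to a pose.
- move_l(position, feed=0.15, rotation=None, max_force=None): straight line of the TCP; rotation=None keeps the orientation; feed is the mean speed in m/s. With max_force (N) it stops when the force on the tool has changed by that much, and returns True; else False.
- set_joints(angles): joint-space move.
- gripper_to(opening, f_grip=None): finger opening in m; f_grip is the grip in N (None keeps the last); returns when the fingers have stopped.
- hold(seconds).
- inverse_kinematics(position, orientation): joint angles nearest the present ones, or None.
- observe(): the state.
- get_image(name): name is "side" or "top" or "wrist"; returns (picture, depth): 400x640x3 uint8, red, green, blue; 400x640 float32, m along the optical axis (not along the pixel's ray), 0 where there is no reading.
- get_calibration(name): a dict with "intrinsics" (3x3 intrinsics, pixels), "world_from_camera" (4x4, takes a point from camera to world coordinates). Camera axes: x right, y down, z forward; pixel columns grow to the right and rows downward; lengths in m; the calibration is good to about 2 mm. The wrist camera is an equidistant fisheye: a pixel r from the principal point sees the ray r / f radians off the axis. A picture is of the moment at which its call begins: read the wrist's pose just before it. get_calibration takes no time and is no camera call; for the wrist camera it gives the pose at the moment of the call.
A pose or a line that the arm cannot do raises Unreachable and nothing moves.
- job_done(): hands the job in; it is judged then, once.
The state is a dict: "time_s": time; "q": joint angles; "joint_velocities": joint speeds; "joint_torque": joint torques, N m; "eef_pos": TCP position; "tcp_rot": TCP orientation; "ft_force": force on the tool from outside, world axes, zero at the start; "torque": the same for the moment, N m; "opening": finger opening in m; "grasp_force": force on a finger pad.
Only numpy, scipy, OpenCV 4.12 (cv2) and the standard library are available. Lean on these libraries where they do the work, as an engineer would, in place of code of your own. Each camera call takes 0.05 s, during which the arm holds its last target. There are 200 camera calls.

## Working session

There is one attempt and no reset: what is moved stays moved. The work goes in short steps, each a Python script; the robot and the scene stay as the last script left them, time stands still between calls to the robot, and variables do not carry over. Pictures are saved under pics/ and viewed, at most 14 in all, crops included, and the job is handed in when it is done.

```bash
mkdir -p pics; python3 - <<'E'
from plant import *
import cv2, numpy as np
np.set_printoptions(precision=4,suppress=True)
for n in ("top","side"):
    im,d=get_image(n); cv2.imwrite(f"pics/{n}0.png",cv2.resize(im[:,:,::-1],(800,500),interpolation=cv2.INTER_CUBIC))
    np.savez(f"{n}0.npz",im=im,d=d)
    c=get_calibration(n); print(n,c["intrinsics"],c["world_from_camera"])
print(observe())
E
```

```text
top [[513.2101   0.     319.4739]
 [  0.     513.2101 201.3443]
 [  0.       0.       1.    ]] [[-0.0145 -0.998   0.0613  0.4357]
 [-0.9999  0.0146  0.0012  0.0122]
 [-0.0021 -0.0613 -0.9981  2.0031]
 [ 0.      0.      0.      1.    ]]
side [[414.7881   0.     318.0946]
 [  0.     414.7881 199.1807]
 [  0.       0.       1.    ]] [[-0.8065 -0.3264  0.493  -0.0917]
 [-0.5909  0.4182 -0.6899  0.9222]
 [ 0.019  -0.8477 -0.5302  0.7553]
 [ 0.      0.      0.      1.    ]]
{'time_s': 0.1, 'q': array([-1.3831,  0.2212,  1.5275,  0.    ,  1.3947, -0.1261]), 'joint_velocities': array([-0.0024, -0.0014, -0.0046,  0.0002,  0.0001, -0.0004]), 'joint_torque': array([  0.0012, -49.8245, -39.0545,  -0.0003,   0.0058,   0.    ]), 'eef_pos': array([ 0.1928, -0.594 ,  0.2303]), 'tcp_rot': array([-3.1399, -0.0002,  0.3137]), 'ft_force': array([-0.3326,  0.5211,  0.8042]), 'torque': array([-0.009 ,  0.0152,  0.0222]), 'grasp_force': 0.0, 'opening': 0.08518439698661089}
```

View pics/top0.png

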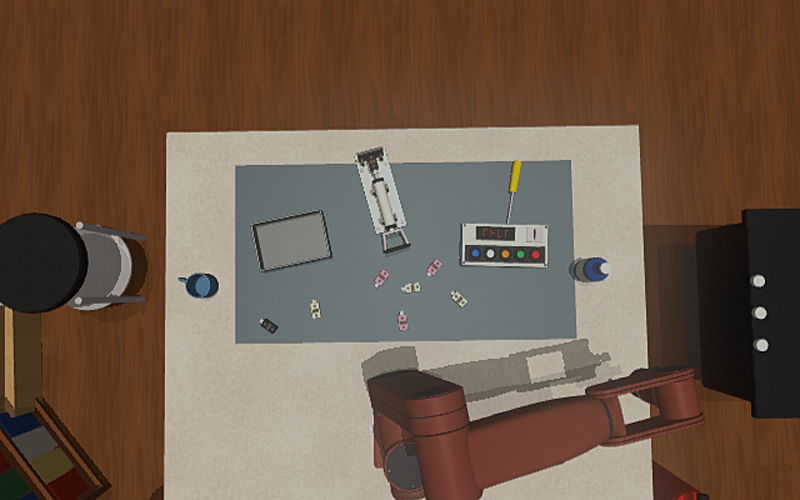

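View pics/side0.png

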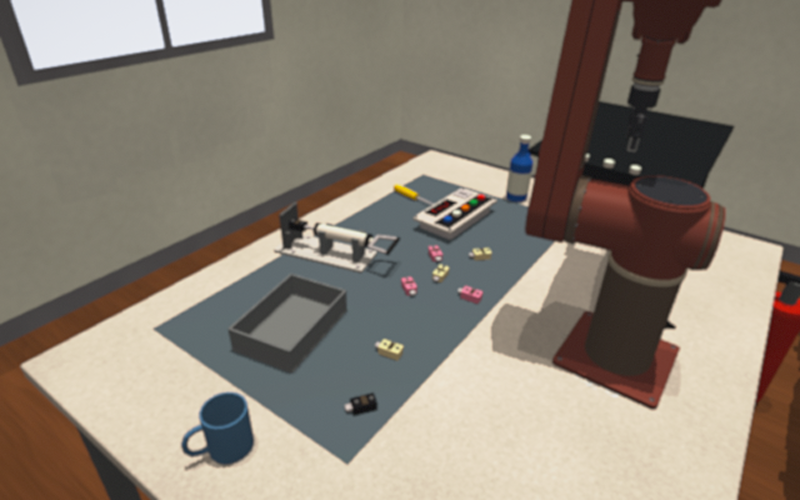

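The top view shows cream catches near (315,310), (411,287) and (459,298), with pink look-alikes at (382,278), (434,267) and (402,320). The black catch is at (268,325), the tub at (291,240), the handle at (396,243) and the keys along row 254. Next I'll enlarge the crops.

```bash
cat > h.py <<'E'
from plant import *
import cv2, numpy as np
from scipy.spatial.transform import Rotation as R
np.set_printoptions(precision=4,suppress=True)
def ray(cal,u,v,fish=False):
    K=cal["intrinsics"];T=cal["world_from_camera"]
    x=(u-K[0,2])/K[0,0];y=(v-K[1,2])/K[1,1]
    if fish:
        t=np.hypot(x,y); s=np.sinc(t/np.pi); d=np.array([x*s,y*s,np.cos(t)])
    else: d=np.array([x,y,1.])
    return T[:3,3],T[:3,:3]@d
def at_z(cal,u,v,z,fish=False):
    o,d=ray(cal,u,v,fish); return o+d*(z-o[2])/d[2]
def at_depth(cal,u,v,dep,fish=False):
    o,d=ray(cal,u,v,fish); c=cal["world_from_camera"][:3,2]
    return o+d*dep/(d@c)
def meet(r1,r2):
    (o1,d1),(o2,d2)=r1,r2
    s=np.linalg.lstsq(np.c_[d1,-d2],o2-o1,rcond=None)[0]
    a,b=o1+s[0]*d1,o2+s[1]*d2; return (a+b)/2,np.linalg.norm(a-b)
def cream(im):
    h=cv2.cvtColor(im,cv2.COLOR_RGB2HSV); return cv2.inRange(h,(18,45,120),(35,160,255))
E
python3 - <<'E'
from h import *
t=np.load("top0.npz");s=np.load("side0.npz")
cv2.imwrite("pics/top_crop.png",cv2.resize(t["im"][112:280,184:464,::-1],None,fx=2.85,fy=2.85,interpolation=cv2.INTER_CUBIC))
cv2.imwrite("pics/side_crop.png",cv2.resize(s["im"][130:350,210:420,::-1],None,fx=2.7,fy=2.7,interpolation=cv2.INTER_CUBIC))
for n,z in (("top",t),("side",s)):
    cal=get_calibration(n)
    k,l,st,ce=cv2.connectedComponentsWithStats(cream(z["im"]))
    for i in range(1,k):
        if 6<st[i,4]<400:
            u,v=ce[i]; d=np.median(z["d"][l==i]); print(n,st[i],ce[i],"depth",at_depth(cal,u,v,d),"z.022",at_z(cal,u,v,.02))
E
```

```text
side [405 138   3   9  14] [406.1429 141.1429] depth [ 0.527  -0.5491  0.0691] z.022 [ 0.5713 -0.6544  0.02  ]
side [313 146  22  13  50] [322.34 149.92] depth [ 0.8312 -0.3923 -0.0016] z.022 [ 0.8049 -0.3548  0.02  ]
side [422 146   3   7   9] [422.7778 148.7778] depth [ 0.4555 -0.5575  0.0529] z.022 [ 0.4812 -0.6268  0.02  ]
side [378 198  16   9  99] [385.3434 201.7071] depth [ 0.4063 -0.1604  0.0195] z.022 [ 0.4059 -0.1596  0.02  ]
side [346 211  14  12  98] [352.3367 216.5612] depth [ 0.4466 -0.0183  0.0195] z.022 [ 0.4462 -0.0177  0.02  ]
side [404 254   9   6  16] [408.0625 256.875 ] depth [ 0.2281  0.0308 -0.0002] z.022 [0.2196 0.0546 0.02  ]
side [404 263   5   6  11] [406.1818 265.5455] depth [ 0.216   0.0676 -0.0004] z.022 [0.2077 0.0906 0.02  ]
side [302 271  21  14 173] [312.0694 277.4624] depth [0.3799 0.2811 0.0204] z.022 [0.3802 0.2807 0.02  ]
side [ 22 282  17  22  76] [ 28.7632 292.5921] depth [ 0.9193  0.7333 -0.0007] z.022 [0.8917 0.7385 0.02  ]
side [ 38 292   8   4  15] [ 41.5333 293.6   ] depth [ 0.8927  0.7157 -0.0021] z.022 [0.8641 0.7217 0.02  ]
side [ 74 34
[... 2313 characters left out ...]
 depth [ 0.4602  0.7318 -0.0006] z.022 [0.4452 0.737  0.02  ]
side [153 391  12   9  37] [159.8108 395.6486] depth [0.4281 0.708  0.    ] z.022 [0.4143 0.7137 0.02  ]
side [329 390   6   8  15] [331.2667 393.9333] depth [ 0.1642  0.505  -0.0003] z.022 [0.1573 0.5162 0.02  ]
side [345 392   5   8  17] [347.4706 395.4118] depth [ 0.1371  0.4883 -0.0005] z.022 [0.1309 0.5001 0.02  ]
side [336 394   3   5   7] [337.1429 396.2857] depth [0.152  0.5024 0.0002] z.022 [0.1456 0.5134 0.02  ]
side [501 395   7   4  10] [504.2 395.9] depth [-0.1111  0.3039  0.0005] z.022 [-0.1105  0.3199  0.02  ]
side [146 397   5   3   9] [147.5556 397.8889] depth [ 0.4441  0.7245 -0.0017] z.022 [0.4287 0.7302 0.02  ]
```

View pics/top_crop.png

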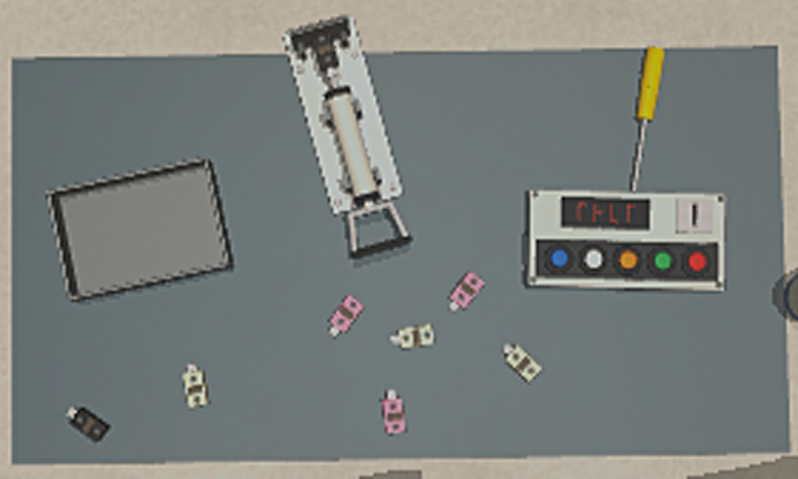

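View pics/side_crop.png

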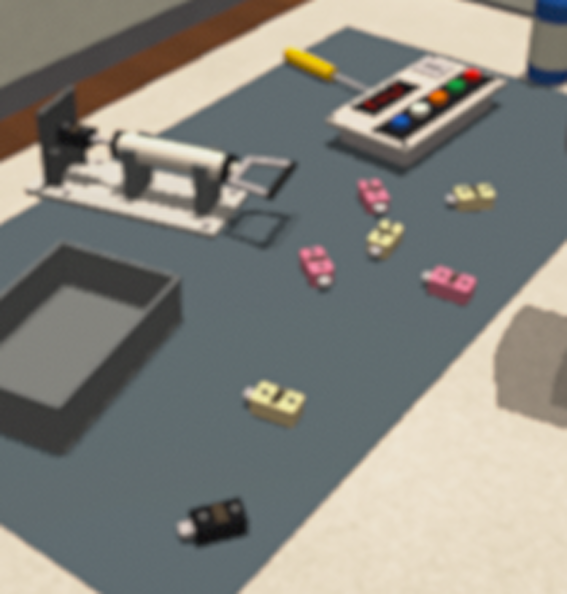

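The crops show three cream catches in the top crop at A (195,388), B (418,336) and C (524,363). Blue, orange, green and red are at x = 559, 628, 663 and 697 on row 260, and the crossbar runs from (352,256) to (408,241). In the side crop the catches are at (276,402), (386,238) and (475,195). No other cream blocks are visible.

```bash
python3 - <<'E'
from h import *
ct,cs=get_calibration("top"),get_calibration("side")
T=lambda x,y:(184+(x+.5)/2.85-.5,112+(y+.5)/2.85-.5)
S=lambda x,y:(210+(x+.5)/2.7-.5,130+(y+.5)/2.7-.5)
P={"A":((195,388),(276,395),.022),"B":((418,336),(388,233),.022),"C":((524,363),(476,190),.022),
"blue":((559,258),(401,121),.056),"white":((593,259),(421,107),.056),"orange":((628,260),(439,97),.056),"green":((663,261),(456,86),.056),"red":((697,261),(472,75),.056),
"bar":((380,248),(285,177),.076),"mouth":((368,203),(230,165),.08)}
for k,(a,b,z) in P.items():
    m,g=meet(ray(ct,*T(*a)),ray(cs,*S(*b))); print(k,"meet",m,"gap %.4f"%g,"top@z",at_z(ct,*T(*a),z),"side@z",at_z(cs,*S(*b),z))
for k,p,z in [("At",(192,368),.011),("Bt",(396,340),.011),("Ct",(508,348),.011),("bar1",(352,256),.07),("bar2",(408,241),.07),("brkt",(319,20),.115),("tub",(50,192),.06),("tub",(212,160),.06),("tub",(232,266),.06),("tub",(74,299),.06)]:
    print(k,at_z(ct,*T(*p),z))
E
```

```text
A meet [0.3826 0.277  0.0209] gap 0.0015 top@z [0.382  0.2764 0.022 ] side@z [0.3826 0.2783 0.022 ]
B meet [ 0.4476 -0.0259  0.0173] gap 0.0005 top@z [ 0.4477 -0.0257  0.022 ] side@z [ 0.4439 -0.0199  0.022 ]
C meet [ 0.4089 -0.1685  0.021 ] gap 0.0008 top@z [ 0.4092 -0.1682  0.022 ] side@z [ 0.4079 -0.1672  0.022 ]
blue meet [ 0.5487 -0.2153  0.0509] gap 0.0004 top@z [ 0.5486 -0.2146  0.056 ] side@z [ 0.544  -0.2072  0.056 ]
white meet [ 0.546  -0.2606  0.0538] gap 0.0016 top@z [ 0.5466 -0.2599  0.056 ] side@z [ 0.5434 -0.2573  0.056 ]
orange meet [ 0.5446 -0.3077  0.0502] gap 0.0008 top@z [ 0.5446 -0.3065  0.056 ] side@z [ 0.539  -0.2977  0.056 ]
green meet [ 0.5432 -0.3543  0.0489] gap 0.0005 top@z [ 0.5426 -0.3531  0.056 ] side@z [ 0.537  -0.3414  0.056 ]
red meet [ 0.5426 -0.3999  0.0486] gap 0.0005 top@z [ 0.5419 -0.3984  0.056 ] side@z [ 0.5361 -0.3858  0.056 ]
bar meet [0.5634 0.0231 0.0742] gap 0.0020 top@z [0.5641 0.0237 0.076 ] side@z [0.5608 0.025  0.076 ]
mouth meet [0.6265 0.0405 0.075 ] gap 0.0059 top@z [0.6236 0.0387 0.08  ] side@z [0.6238 0.0484 0.08  ]
At [0.4089 0.2818 0.011 ]
Bt [0.4428 0.0041 0.011 ]
Ct [ 0.4297 -0.1479  0.011 ]
bar1 [0.5545 0.061  0.07  ]
bar2 [ 0.5733 -0.0135  0.07  ]
brkt [0.8612 0.0989 0.115 ]
tub [0.6466 0.4633 0.06  ]
tub [0.6864 0.2467 0.06  ]
tub [0.5441 0.2211 0.06  ]
tub [0.5032 0.4314 0.06  ]
```

Both views agree to within about 5 mm. I'll take wrist views over the keys, the handle and catches, and the tub to refine them.

```bash
cat >> h.py <<'E'
def down(x,y,z,yaw): movep([x,y,z],[np.pi,0,yaw])
def wrist(name):
    c=get_calibration("wrist"); im,d=get_image("wrist")
    np.savez(name+".npz",im=im,d=d,K=c["intrinsics"],T=c["world_from_camera"])
    cv2.imwrite(f"pics/{name}.png",cv2.resize(im[:,:,::-1],(800,500),interpolation=cv2.INTER_CUBIC))
    return {"intrinsics":c["intrinsics"],"world_from_camera":c["world_from_camera"]},im,d
E
python3 - <<'E'
from h import *
down(.5,-.28,.3,-.036); c,_,_=wrist("w1"); print(c)
down(.47,.03,.3,.247); wrist("w2")
down(.46,.27,.3,.2); wrist("w3")
print(observe()["time_s"])
E
```

```text
{'intrinsics': array([[309.7069,   0.    , 326.1923],
       [  0.    , 309.7069, 199.4703],
       [  0.    ,   0.    ,   1.    ]]), 'world_from_camera': array([[-0.0356, -0.959 , -0.2811,  0.5713],
       [-0.9994,  0.0341,  0.0101, -0.2831],
       [-0.0001,  0.2812, -0.9596,  0.443 ],
       [ 0.    ,  0.    ,  0.    ,  1.    ]])}
4.025
```

View pics/w1.png

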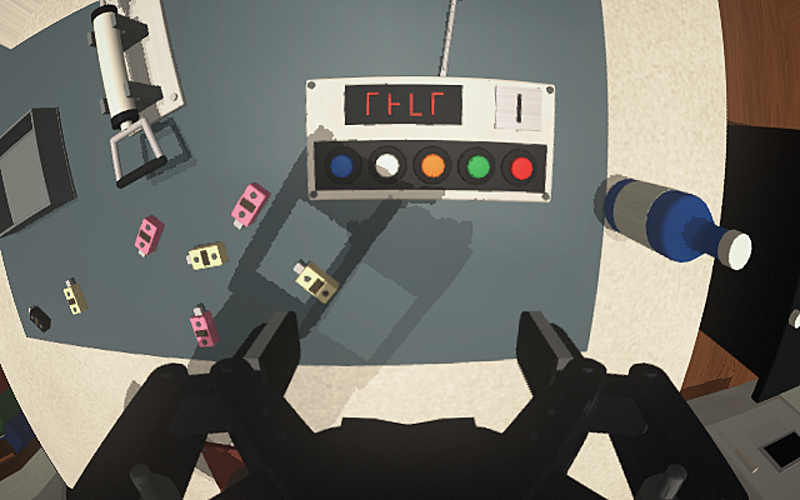

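View pics/w2.png

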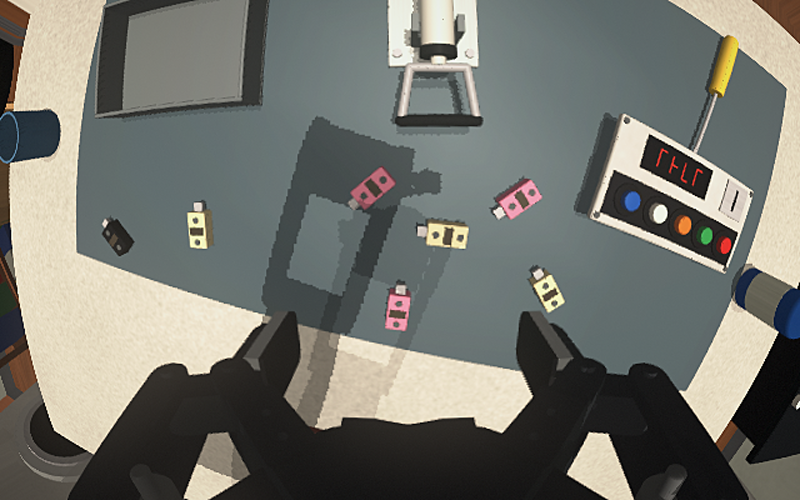

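View w1 shows blue (342,166), orange (433,166), green (478,167), red (522,168), B (207,257) and C (317,282). View w2 shows the bar from (397,122) to (481,122), A (198,229), B (447,235) and C (547,290). There are still just three cream catches.

```bash
python3 - <<'E'
from h import *
def cal(n): z=np.load(n+".npz"); return {"intrinsics":z["K"],"world_from_camera":z["T"]},z["d"]
(c1,d1),(c2,d2)=cal("w1"),cal("w2")
f=lambda p:((p[0]+.5)*.8-.5,(p[1]+.5)*.8-.5)
def z(c,p,h): return at_z(c,*f(p),h,True)
def m(p,q): return meet(ray(c1,*f(p),True),ray(c2,*f(q),True))
K={"blue":((342,166),(632,201)),"orange":((433,166),(684,226)),"green":((478,167),(707,236)),"red":((522,168),(726,246)),}
for k,(p,q) in K.items(): print(k,m(p,q),z(c1,p,.056),z(c2,q,.056))
print("bar",m((140,169),(439,121)),z(c2,(439,121),.076),"ends",z(c2,(397,122),.07),z(c2,(481,122),.07))
for k,p,q,t in (("A",(74,297),(198,230),(198,206)),("B",(208,257),(447,235),(421,230)),("C",(317,282),(548,291),(537,271))):
    a=z(c2,q,.022);b=z(c2,t,.011);e=b-a;print(k,m(p,q),a,"w1",z(c1,p,.022),"len",np.hypot(*e[:2]),"yaw",np.arctan2(e[1],e[0]))
# cream mask minAreaRect on w2 -> world
for n in("w1","w2"):
  Z=np.load(n+".npz");c={"intrinsics":Z["K"],"world_from_camera":Z["T"]}
  k,l,s,ce=cv2.connectedComponentsWithStats(cv2.morphologyEx(cream(Z["im"]),cv2.MORPH_CLOSE,np.ones((5,5))))
  for i in range(1,k):
    if 60<s[i,4]<900 and s[i,1]<270:
        ys,xs=np.nonzero(l==i); zz=np.array([at_depth(c,x,y,Z["d"][y,x],True) for x,y in zip(xs,ys)])
        t=zz[zz[:,2]>.015]
        if len(t)>20: print(n,ce[i]*1.25,s[i,4],cv2.minAreaRect((t[:,:2]*1000).astype(np.float32)),np.median(t[:,2]))
E
```

```text
blue (array([ 0.5478, -0.2157,  0.054 ]), np.float64(0.000728531951895968)) [ 0.5475 -0.216   0.056 ] [ 0.5481 -0.2143  0.056 ]
orange (array([ 0.5434, -0.3072,  0.0545]), np.float64(0.00027195187028827557)) [ 0.5436 -0.3071  0.056 ] [ 0.5432 -0.3059  0.056 ]
green (array([ 0.5424, -0.3522,  0.0576]), np.float64(0.0009096487917371491)) [ 0.5418 -0.3525  0.056 ] [ 0.5428 -0.3538  0.056 ]
red (array([ 0.5407, -0.3986,  0.0569]), np.float64(8.803170237488342e-05)) [ 0.5406 -0.3989  0.056 ] [ 0.5406 -0.3997  0.056 ]
bar (array([0.5665, 0.0225, 0.07  ]), np.float64(0.0038751660263702916)) [0.5642 0.0227 0.076 ] ends [0.5537 0.0607 0.07  ] [ 0.5747 -0.017   0.07  ]
A (array([0.38  , 0.2802, 0.0121]), np.float64(0.004593611051666375)) [0.3813 0.2751 0.022 ] w1 [0.3868 0.2666 0.022 ] len 0.02847991666586687 yaw 0.33780387351260216
B (array([ 0.4455, -0.0234,  0.0147]), np.float64(0.0011704791712525422)) [ 0.4477 -0.0221  0.022 ] w1 [ 0.4471 -0.0278  0.022 ] len 0.029152197171761603 yaw 1.7111206536616932
C (array([ 0.4089, -0.1675,  0.015 ]), np.float64(0.00011786588666498549)) [ 0.411 -0.16
[... 425 characters left out ...]
4375, -229.0928955078125), (45.028594970703125, 211.7345428466797), 48.073341369628906) 0.022765851263537473
w1 [ 71.6267 300.1284] 146 ((380.36175537109375, 276.6767883300781), (45.66030502319336, 25.385286331176758), 9.94836139678955) 0.02270860930720381
w2 [196.9633 229.3006] 361 ((444.7936096191406, 163.76348876953125), (49.69368362426758, 297.3286437988281), 29.622793197631836) 0.022691898624483786
w2 [446.2956 234.9544] 521 ((490.7221984863281, -2.4232635498046875), (130.33660888671875, 48.7123908996582), 24.55419921875) 0.02268798853723769
w2 [548.6076 292.7705] 439 ((473.33807373046875, -73.77064514160156), (273.7998352050781, 30.047136306762695), 54.84716796875) 0.022701470808514285
```

View pics/w3.png

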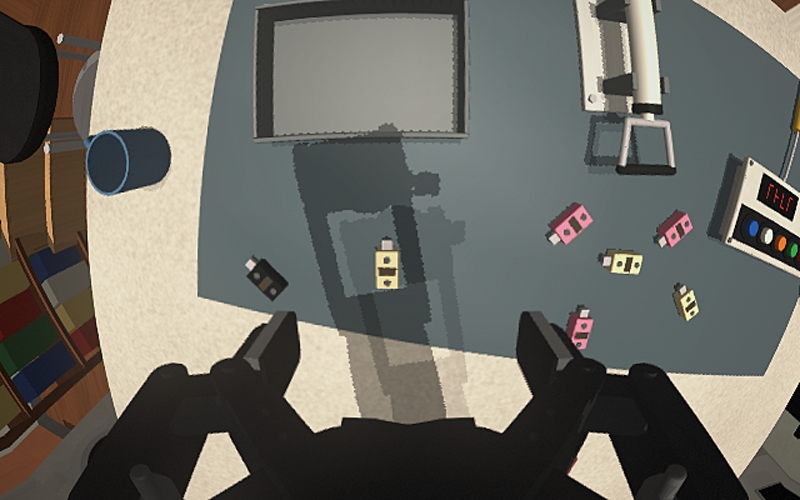

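```bash
python3 - <<'E'
from h import *
gripper_to(0.0,60)
for n,(x,y) in {"blue":(.548,-.2155),"orange":(.5435,-.307),"green":(.5423,-.353)}.items():
    down(x,y,.12,-.036); move_l([x,y,.066],.1); hold(.2)
    r=move_l([x,y,.0485],.02,max_force=9); hold(.25); o=observe(); print(n,r,o["eef_pos"],o["ft_force"])
    move_l([x,y,.12],.1)
P=np.array([.5648,.0228]);a=.25;u=np.array([np.cos(a),np.sin(a)])
p=P+.0265*u; down(*p,.16,a); r=move_l([*p,.05],.06,max_force=6); o=observe(); print("in",r,o["eef_pos"],o["ft_force"],o["time_s"])
wrist("w4")
E
```

```text
blue True [ 0.548  -0.2155  0.0501] [-1.6012  0.3292  5.0253]
orange True [ 0.5435 -0.307   0.0501] [-0.3148  0.1046  4.7551]
green True [ 0.5423 -0.353   0.0501] [-0.6334  1.3248  5.0609]
in False [0.5908 0.0293 0.0504] [ 1.8238  0.7471 -0.3203] 19.225
```

View pics/w4.png

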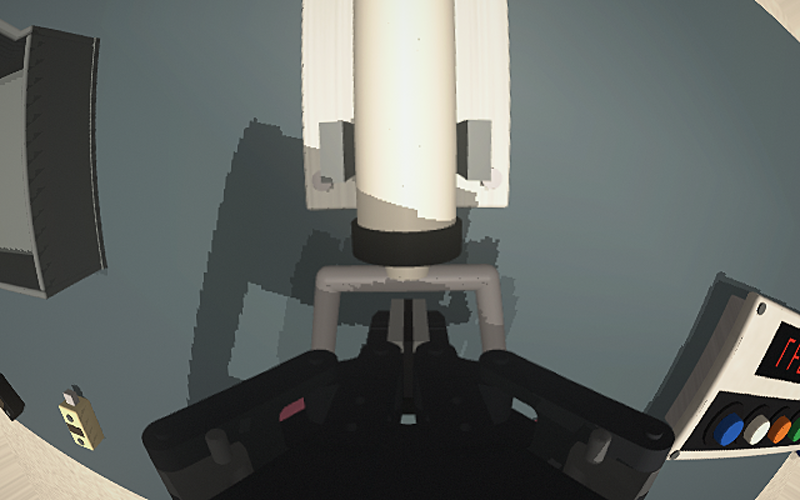

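The fingers are inside the D-handle opening at about (408,330), between the back bar at row 275 and the legs at x = 325 and 490. Next comes the pull for the yellow band, with the spring force as the check.

```bash
python3 - <<'E'
from h import *
P=np.array([.5648,.0228]);a=.25;u=np.array([np.cos(a),np.sin(a)])
go=lambda s,f=.02,**k: move_l([*(P+s*u),.05],f,**k)
hold(.3); b=np.mean([(hold(.05),observe()["ft_force"])[1] for _ in range(6)],0)
F=lambda:(np.mean([(hold(.05),observe()["ft_force"])[1] for _ in range(4)],0)-b)[:2]@u
s=lambda:(observe()["eef_pos"][:2]-P)@u
print("base",b,"free",F())
for t in (.021,.019,.017,.015,.012,.009): go(t); print(t,"s %.4f F %.2f"%(s(),F()))
wrist("w5")
E
```

```text
base [-0.0248  0.0822  0.0031] free -0.002278498296793907
0.021 s 0.0209 F -0.15
0.019 s 0.0188 F 0.20
0.017 s 0.0172 F 1.48
0.015 s 0.0152 F 2.62
0.012 s 0.0120 F 3.05
0.009 s 0.0091 F 3.19
```

```bash
python3 - <<'E'
from h import *
P=np.array([.5648,.0228]);a=.25;u=np.array([np.cos(a),np.sin(a)])
go=lambda s,f=.02,**k: move_l([*(P+s*u),.05],f,**k)
b=np.array([-.0248,.0822,0])
F=lambda:(np.mean([(hold(.05),observe()["ft_force"])[1] for _ in range(4)],0)-b)[:2]@u
s=lambda:(observe()["eef_pos"][:2]-P)@u
for t in (0,-.0135): go(t); print(t,"s %.4f F %.2f"%(s(),F()))
hold(1.2); print(F())
c,im,d=wrist("w6"); cv2.imwrite("pics/w6c.png",cv2.resize(im[120:280,220:430,::-1],None,fx=3,fy=3,interpolation=cv2.INTER_CUBIC))
E
```

```text
0 s 0.0002 F 5.26
-0.0135 s -0.0126 F 8.09
8.097183410679746
```

View pics/w6c.png

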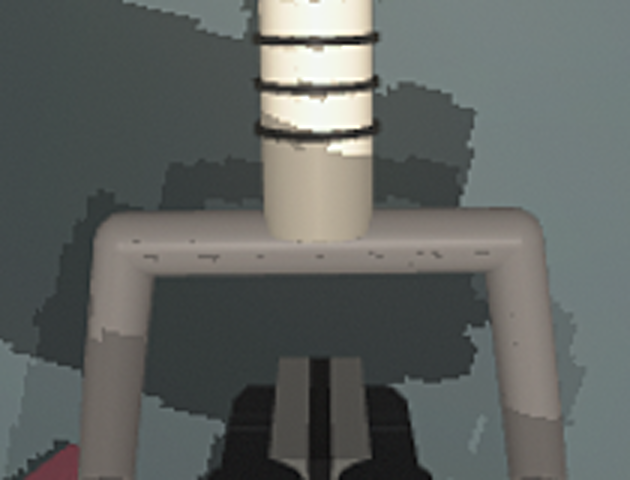

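The rod is out with ticks at crop rows 40, 85 and 130. The force of 8.1 N means about 30 mm of travel, which matches the 29.6 mm moved by the finger. Now I'll let it home, then pull to red.

```bash
python3 - <<'E'
from h import *
P=np.array([.5648,.0228]);a=.25;u=np.array([np.cos(a),np.sin(a)])
go=lambda s,f=.03,**k: move_l([*(P+s*u),.05],f,**k)
b=np.array([-.0248,.0822,0])
F=lambda:(np.mean([(hold(.05),observe()["ft_force"])[1] for _ in range(4)],0)-b)[:2]@u
s=lambda:(observe()["eef_pos"][:2]-P)@u
go(.0262); hold(.6); print("home s %.4f F %.2f"%(s(),F()))
_,i0,_=wrist("w7")
for t in (-.03,-.0445): go(t); print(t,"s %.4f F %.2f"%(s(),F()))
hold(2.5); print(F(),s())
_,i1,_=wrist("w8"); 
go(.0262); hold(.6); print("home s %.4f F %.2f"%(s(),F()))
_,i2,_=wrist("w9")
cv2.imwrite("pics/c789.png",np.hstack([cv2.resize(i[60:300,220:430,::-1],None,fx=1.25,fy=1.25) for i in (i0,i1,i2)]))
move_l([*(P+.0262*u),.16],.08)
x,y=.5407,-.399; down(x,y,.12,-.036); move_l([x,y,.066],.1); hold(.2)
r=move_l([x,y,.0485],.02,max_force=9); hold(.25); o=observe(); print("red",r,o["eef_pos"],o["ft_force"])
move_l([x,y,.2],.15); print(observe()["time_s"])
E
```

```text
home s 0.0262 F -0.29
-0.03 s -0.0280 F 11.23
-0.0445 s -0.0417 F 13.73
13.919192706033634 -0.04161285749175001
home s 0.0262 F -0.16
red True [ 0.5407 -0.399   0.0501] [-1.3094  1.1143  4.2183]
44.0667
```

View pics/c789.png

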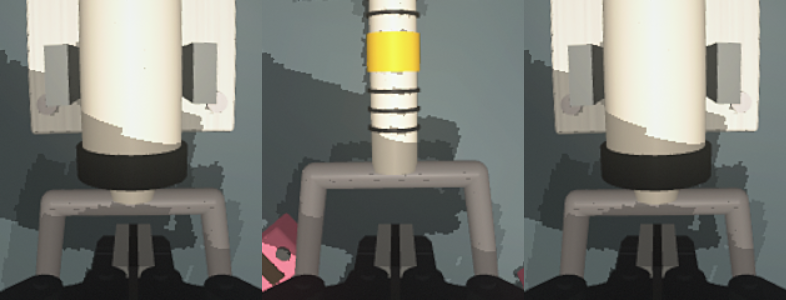

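The scale is home before and after in the left and right panels. In the middle panel the yellow band is about 30 mm outside the mouth with the red band at it, at 13.9 N or roughly 59 mm. The red key reached the bottom. Next I'll sort the catches, locating each afresh from close by.

```bash
cat >> h.py <<'E'
def find(p,n,mask=cream,zr=(.018,.03)):
    """cream block top near p from the wrist camera: centre, long-axis yaw, size, z"""
    c=get_calibration("wrist"); im,d=get_image("wrist"); T=c["world_from_camera"]
    np.savez(n+".npz",im=im,d=d,K=c["intrinsics"],T=T)
    v,u=np.nonzero(mask(im)&(d>0).astype(np.uint8)*255)
    X=np.array([at_depth(c,a,b,d[b,a],True) for a,b in zip(u,v)])
    k=(X[:,2]>zr[0])&(X[:,2]<zr[1])&(np.hypot(*(X[:,:2]-p).T)<.06); X=X[k]
    if len(X)<30: return None
    X=X[np.hypot(*(X[:,:2]-np.median(X[:,:2],0)).T)<.03]
    (cx,cy),(w,h),an=cv2.minAreaRect((X[:,:2]*1000).astype(np.float32))
    yaw=np.radians(an if w>=h else an+90); yaw=(yaw+np.pi/2)%np.pi-np.pi/2
    return np.array([cx,cy])/1000,yaw,(w,h),np.median(X[:,2]),len(X)
E
cat > pick.py <<'E'
from h import *
import sys
TUB=np.array([.595,.3406]);TY=.18;ty=np.array([-np.sin(TY),np.cos(TY)])
def pick_place(p,yaw,off,tag):
    gripper_to(.06)
    t=np.array([np.cos(yaw),np.sin(yaw)]); h=np.array(p)-.06*t
    down(*h,.22,yaw); hold(.15); f=find(p,tag); print(tag,f)
    if f is None or not(18<min(f[2])<34 and 36<max(f[2])<56): return False
    p,yaw=f[0],f[1]
    down(*p,.10,yaw); r=move_l([*p,.005],.08,max_force=12); print("low",r,observe()["eef_pos"])
    gripper_to(.0,40); o=observe(); print("grip",o["opening"],o["grasp_force"])
    if not .02<o["opening"]<.05:
        gripper_to(.06); move_l([*p,.12],.1); return False
    move_l([*p,.16],.12); o=observe(); print("lift",o["opening"],o["grasp_force"])
    q=TUB+off*ty; down(*q,.16,TY); o=observe(); print("over",o["opening"],o["grasp_force"])
    r=move_l([*q,.017],.1,max_force=15); print("placed",r,observe()["opening"])
    gripper_to(.046); hold(.1); move_l([*q,.18],.15); return True
if __name__=="__main__":
    n=sys.argv[1]
    print(pick_place(*{"A":((.381,.277),.2,.06,"fA"),"B":((.4465,-.0225),-1.42,0.,"fB"),"C":((.4105,-.167),.79,-.06,"fC")}[n]),observe()["time_s"])
E
python3 pick.py C
```

```text
fC (array([ 0.4078, -0.1668]), np.float64(0.8259860034117734), (45.56145477294922, 25.17831802368164), np.float64(0.022596442421900842), 710)
low False [ 0.4082 -0.1671  0.0055]
grip 0.024866433963267518 40.60505568981171
lift 0.02517362614034721 40.00851809978485
over 0.025212683265709596 40.00787615776062
placed False 0.024978064278145088
True 54.6833
```

```bash
python3 pick.py B; python3 - <<'E'
from h import *
down(.49,.32,.33,.18); hold(.1); wrist("w10"); print(observe()["time_s"])
E
```

```text
55.9167Traceback (most recent call last):
  File "pick.py", line 20, in <module>
    print(pick_place(*{"A":((.381,.277),.2,.06,"fA"),"B":((.4465,-.0225),-1.42,0.,"fB"),"C":((.4105,-.167),.79,-.06,"fC")}[n]),observe()["time_s"])
          ~~~~~~~~~~^^^^^^^^^^^^^^^^^^^^^^^^^^^^^^^^^^^^^^^^^^^^^^^^^^^^^^^^^^^^^^^^^^^^^^^^^^^^^^^^^^^^^^^^^^^^^^^^^^^^^^^^^^
  File "pick.py", line 7, in pick_place
    down(*h,.22,yaw); hold(.15); f=find(p,tag); print(tag,f)
    ~~~~^^^^^^^^^^^^
  File "h.py", line 23, in down
    def down(x,y,z,yaw): movep([x,y,z],[np.pi,0,yaw])
                         ~~~~~^^^^^^^^^^^^^^^^^^^^^^^
plant.Unreachable: the arm cannot take that pose within its joint ranges
```

View pics/w10.png

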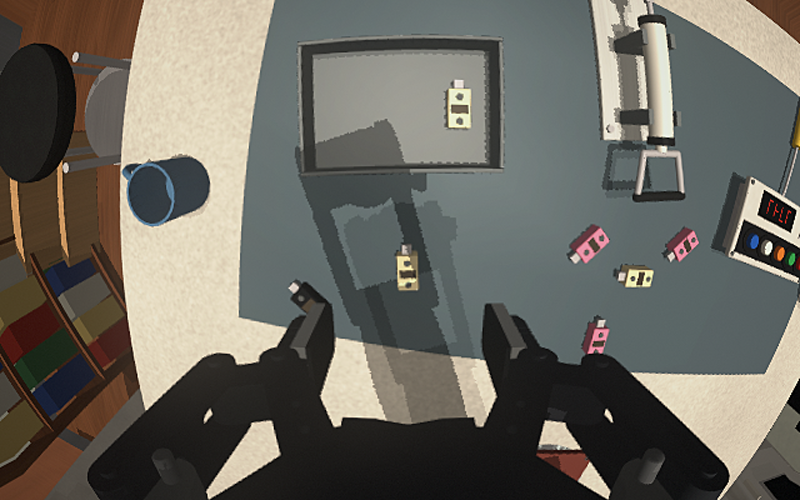

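C lies in the tub at (459,108), and the tub has not moved. A is at (407,270) and B at (635,276). The last joint's range rules out yaw -1.42 for B, so I'll use the half-turn equivalent.

```bash
sed -i 's/-1.42,0.,"fB"/1.72,0.,"fB"/; s/p,yaw=f\[0\],f\[1\]/p=f[0]; yaw=f[1]+np.pi*round((yaw-f[1])\/np.pi)/' pick.py; python3 pick.py B && python3 pick.py A; python3 - <<'E'
from h import *
down(.49,.32,.33,.18); hold(.1); wrist("w11"); print(observe()["time_s"])
E
```

```text
fB (array([ 0.4474, -0.0218]), np.float64(-1.4260354286984342), (25.0072021484375, 43.39305114746094), np.float64(0.022714295200871315), 663)
low False [ 0.448  -0.0219  0.0055]
grip 0.02526154554716648 40.64373314380646
lift 0.02498176696647391 40.08118808269501
over 0.025210337989173263 40.07190763950348
placed False 0.024608548221504017
True 67.25
fA (array([0.4005, 0.3042]), np.float64(0.19899021487298696), (44.666221618652344, 25.277137756347656), np.float64(0.022630683160151766), 555)
low False [0.401  0.3045 0.0056]
grip 0.025180519015409162 40.62973380088806
lift 0.02509354846043409 40.14624774456024
over 0.025319318433499376 40.12741684913635
placed False 0.024985488709725195
True 76.7583
77.7083
```

View pics/w11.png

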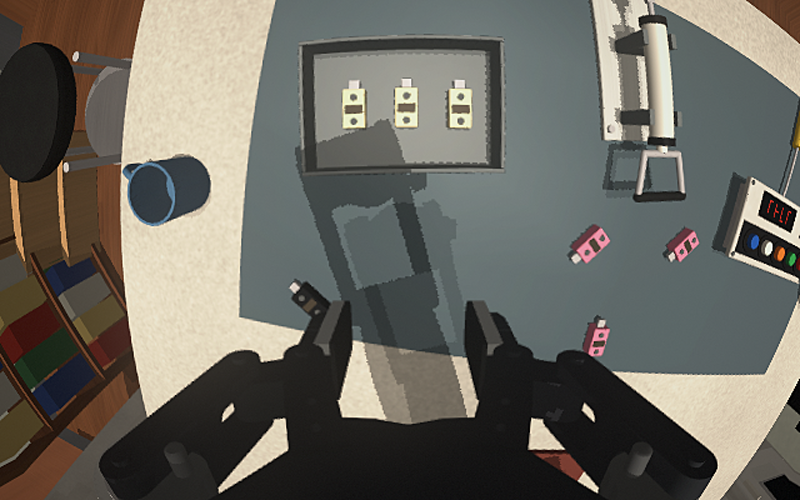

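All three catches lie flat in the tub at (353,105), (405,103) and (459,105). A had been knocked about 3 cm before I re-found it. I'll take one last top view to check the area the arm hid at the start.

```bash
python3 - <<'E'
from h import *
im,d=get_image("top"); cv2.imwrite("pics/top1.png",cv2.resize(im[100:400,120:520,::-1],(800,600),interpolation=cv2.INTER_CUBIC))
E
```

```text
(no output)
```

View pics/top1.png

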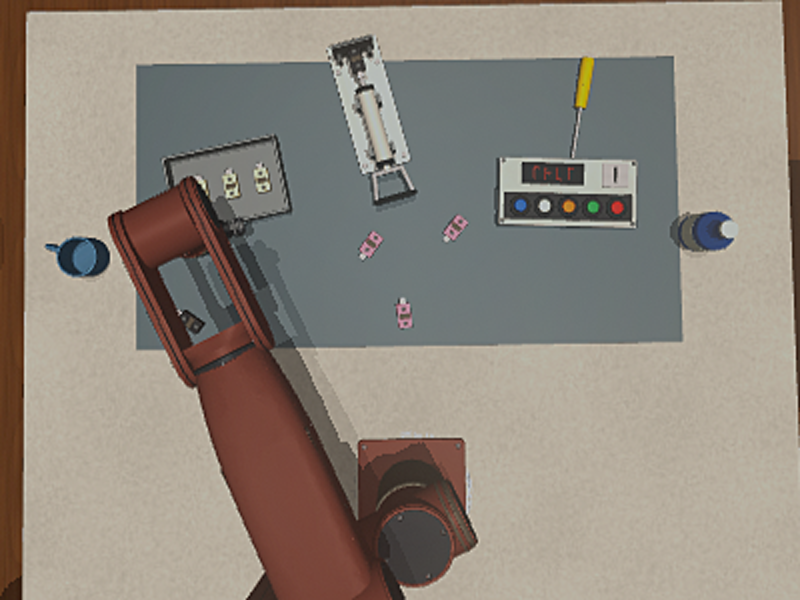

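The bench is clear of cream catches, including the area hidden at the start. The keys and bystanders look untouched, the handle is home, and the catches are in the tub at (200–262,182).

```bash
python3 -c "
from plant import *
print(job_done())"
```

```text
the job is handed in; nothing more can be done
None
```

The job is handed in with no verdict shown: all three cream catches found are in the tub, the keys were pressed in order, both pulls were held (yellow about 30 mm, red about 59 mm), the scale is home, and nothing else was touched.

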